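# Make up a wheel kit and a gluing kit

## Task

Make up two kits from the stock laid out across the table. The yellow tray gets the wheel kit: the wheel lying flat in its wide compartment and the brass bolt standing on its head in its narrow one. The blue tray gets the gluing kit: the cork sanding block lying flat in its wide compartment and the glue bottle standing upright in its narrow one; leave the steel bolt, the roll of tape and the pine block where they are.

Things in the scene. Friction and masses are not known exactly. Their poses are not given: they have to be found in the camera images.
- yellow_tray: Open yellow plastic tray, fixed to the table, 120 (x) x 200 (y) x 12 mm high; floor 3 mm, walls and divider 4 mm thick. The grey divider along x parts it into a wide compartment (inside 112 x 110 mm, centre at y = +41 mm in the tray's frame, a white card on the wall before it) and a narrow one (112 x 78 mm, centre at y = -57 mm), both at x = 0. Origin: centre of its underside; z up.
- blue_tray: Open blue plastic tray, fixed to the table, 120 (x) x 200 (y) x 12 mm high; floor 3 mm, walls and divider 4 mm thick. The grey divider along x parts it into a wide compartment (inside 112 x 110 mm, centre at y = -41 mm in the tray's frame, a white card on the wall before it) and a narrow one (112 x 78 mm, centre at y = +57 mm), both at x = 0. Origin: centre of its underside; z up.
- wheel: Toy-car wheel with black rubber tyre and yellow spoked hub, lying flat: a disc 65 mm in diameter and 26 mm high, 35 g. Origin: centre of its underside; z up.
- brass_bolt: Brass-coloured hex bolt standing on its head, 50 mm high: head 14 x 16 mm and 5 mm high at the bottom, above it an upright shank 8 mm in diameter; 20 g. Origin: centre of its underside; z up.
- sanding_block: Brown cork sanding block with reddish paper underneath, lying flat, 38 (x) x 63 (y) x 25 mm high, 50 g; grip it across the 38 mm. Origin: centre of its underside; z up.
- glue: Cream-coloured wood glue bottle with a red nozzle, standing upright, closed, 118 mm high: round body 36 mm in diameter up to about 88 mm, nozzle above; gripped about 80 mm up, the hand stays clear of the nozzle; 80 g. Origin: centre of its underside; z up.
- steel_bolt: Silver-grey steel hex bolt standing on its head, 45 mm high, shank 8 mm in diameter. Not wanted; stays. Origin: centre of its underside; z up.
- tape: Roll of black tape with a tan cardboard core, lying flat, 62 mm in diameter and 19 mm high. Not wanted; stays. Origin: centre of its underside; z up.
- pine_block: Pale slender pine offcut lying flat, 20 (x) x 60 (y) x 20 mm. Not wanted; stays. Origin: centre of its underside; z up.
Not all that is in view belongs to the job. Of the things like the wheel, leave any that is turquoise; of the rest the larger one is meant.

How it is judged:
By the outcome, as a careful person would: the job done as asked, in the order asked, and still so for the second after the job is handed in, with the robot touching nothing.
It also fails if it takes over 104 s, if anything falls off the work surface, if the arm or the gripper's body presses on something with over 40 N, if the wrist force passes 120 N, or if a joint passes its speed limit or range.

## Robot

A 6-joint arm with a two-finger parallel gripper is mounted at the origin on the work surface; the furniture and walls round the work are solid. World frame = base frame: x ahead of the robot, y to its left, z up, the work surface at z = 0. Lengths are in m, angles in rad, forces in N, time in s.
With the tool pointing down it reaches from about 0.375 to 0.9 m from the base axis. Payload 3.1 kg.
Tool frame: the origin (TCP) lies between the finger pads; the fingertips stand 22 mm ahead of it and the grasp point (between the pads) lies 3 mm ahead of it; z points along the fingers, y is the line along which they close (so a half turn about z gives the same grasp; the last joint's range is limited). The gripper opens to 87 mm and grips with 3 to 60 N. Pads are 19 mm wide; open, the fingers measure 117 mm over their backs; the gripper's body (75 mm by 190 mm) begins 51 mm behind the grasp point.
Start: joints at [-1.363, 0.527, 1.433, -0, 1.181, -0.178], TCP at [0.236, -0.579, 0.245] pointing down, gripper open.
Joint ranges: [-3.08, 3.08], [-0.75, 2.2], [0.22, 2.44], [-1.43, 4.57], [0, 2.65], [-2.85, 2.85]. Speed limits (rad/s): [2.79, 2.79, 3.14, 3.14, 3.14, 3.14].

## Interface

Orientations are given as a unit quaternion [x, y, z, w].
In Python, from rig import robot gives the robot as it stands.
- The arm moves only by the tool move_arm, never from a script. Its argument "series" is text: rows parted by semicolons, each of 6 numbers parted by spaces: the shift along the tool's x, y, z in mm, then the turn, a rotation vector about the tool's x, y, z in degrees. In form: dx dy dz ax ay az; .... A call has 1 to 8 rows; each row is the pose to reach, as a shift and turn from the pose commanded when the call began, along the tool's axes at that moment; what a row does not reach only later rows make up. A row lasts 1/12 s, in which the tool goes at most 41.7 mm and 7.16 degrees, less where a joint would pass 70% of its speed; a pose out of reach is approached as far as the arm can. A call with a gripper value outside its range is refused whole. "jaw" is the opening, from 0 (shut) to 1 (fully open), set as the call begins (left out, the last holds). The fingers move at their own pace and stop on an object; "newtons" is the grip in N (left out, the last holds). Time passes only in rows, so rows that repeat a pose let the fingers close. It gives the time, the measured TCP pose, the force, the opening and the grip force at its end, in the units of the state.
- robot.get_obs(): the state, without advancing time (a new reading comes with each control period).
- robot.camera(name): name is "side" or "top"; returns a dict with "img" (480x640x3 uint8, red, green, blue), "mtx" (3x3 intrinsics, pixels), "distortion" ([k1, k2, p1, p2, k3] as OpenCV has them; the pictures are not rectified), "world_to_cam" (4x4, takes a point from world to camera coordinates). Camera axes: x right, y down, z forward; pixel columns grow to the right and rows downward; lengths in m; the calibration is good to about 2 mm. A picture is of the moment at which its call begins. There is no depth.
- robot.hand_in(): hands the job in; it is judged then, once.
Trained networks look in a picture, given as the dict that the camera call returned (one of the last four; its "shot" number tells which), for a name from the list of things; names that differ only in an ending like _2 or _b are one class to them, and where a whole thing is asked for, a point or a joint stands for the part that bears it (a point fixed in the world has none). Each returns a list of dicts, best first, with "p" (0 to 1); they miss things now and then, are a little off and sometimes report something else, mostly with a low value. They report only what shows in the picture. A call takes as long as a camera call. They do not tell look-alikes from the thing itself.
- robot.search_frame(picture, thing): "xyz" ([x, y, z] in m, in world coordinates, good to about 4 mm: the middle of the surface that is visible of it).
- robot.tip_of(picture, thing): "xyz" ([x, y, z] in m, in world coordinates, good to about 4 mm: a listed point, or the origin of a listed thing).
The state is a dict: "time": time; "q": joint angles; "joint_velocities": joint speeds; "joint_torque": joint torques, N m; "position": TCP position; "tool_rot": TCP orientation; "ft_force": force on the tool from outside, world axes, zero at the start; "moment": the same for the moment, N m; "grip_width": finger opening in m; "grip_force": force on a finger pad.
Only numpy, scipy, OpenCV 4.12 (cv2) and the standard library are available. Lean on these libraries where they do the work, as an engineer would, in place of code of your own. Each camera call takes 0.05 s, during which the arm holds its last target. There are 200 camera calls.

## Working session

There is one attempt and no reset: what is moved stays moved. The work goes in short steps, Python scripts to look and compute and a tool call to move; the robot and the scene stay as the last step left them, time stands still between calls to the robot, and variables do not carry over. Pictures are saved under pics/ and viewed, at most 14 in all, crops included, and the job is handed in when it is done.

Besides the shell and the picture viewer there is one more tool, called after "Request:" by a JSON object that holds its "op" and its "data". move_arm: Moves the arm, as the interface text tells. Its arguments: {"type":"object","properties":{"series":{"type":"string"},"jaw":{"type":"number"},"newtons":{"type":"number"}},"required":["series"]}

```bash
mkdir -p pics; python3 - <<'E'
from rig import robot
import cv2,pickle
o=robot.get_obs();print({k:o[k] for k in('time','position','tool_rot','grip_width')})
for n in('top','side'):
    c=robot.camera(n);cv2.imwrite(f'pics/{n}0.png',c['img'][:,:,::-1]);pickle.dump(c,open(f'{n}0.pkl','wb'))
    for t in 'yellow_tray blue_tray wheel brass_bolt sanding_block glue steel_bolt tape pine_block'.split():
        for f in('tip_of',):
            r=getattr(robot,f)(c,t)
            for d in r[:4]: print(n,t,f,[round(float(v),3) for v in d['xyz']],round(d['p'],2))
E
```

```text
{'time': 0.0, 'position': array([ 0.23565503, -0.57812119,  0.2435679 ]), 'tool_rot': array([ 9.81353387e-01,  1.92209086e-01, -1.32947588e-05, -1.09407514e-03]), 'grip_width': 0.08682956664464161}
top yellow_tray tip_of [0.451, 0.204, 0.001] 0.71
top yellow_tray tip_of [0.425, -0.113, 0.0] 0.7
top yellow_tray tip_of [0.638, -0.077, -0.0] 0.29
top yellow_tray tip_of [0.681, 0.048, -0.002] 0.28
top blue_tray tip_of [0.427, -0.113, -0.001] 0.69
top blue_tray tip_of [0.579, -0.311, 0.001] 0.18
top wheel tip_of [0.642, 0.398, 0.001] 0.9
top wheel tip_of [0.583, 0.088, -0.0] 0.59
top brass_bolt tip_of [0.584, -0.31, -0.004] 0.42
top sanding_block tip_of [0.606, -0.2, 0.001] 0.52
top glue tip_of [0.65, 0.149, -0.002] 0.48
top steel_bolt tip_of [0.548, 0.401, -0.002] 0.48
top tape tip_of [0.604, 0.284, -0.001] 0.68
top pine_block tip_of [0.638, -0.075, 0.0] 0.58
side yellow_tray tip_of [0.456, 0.208, -0.0] 0.65
side blue_tray tip_of [0.425, -0.113, -0.003] 0.67
side wheel tip_of [0.584, 0.093, -0.003] 0.68
side wheel tip_of [0.679, 0.044, 0.003] 0.66
side wheel tip_of [0.639, 0.401, -0.001] 0.61
side brass_bolt tip_of [0.581, -0.312, 0.002] 0.47
side sanding_block tip_of [0.611, -0.199, -0.0] 0.84
side sanding_block tip_of [0.551, 0.401, -0.003] 0.63
side glue tip_of [0.653, 0.151, -0.004] 0.59
side steel_bolt tip_of [0.552, 0.406, 0.001] 0.64
side tape tip_of [0.607, 0.289, 0.002] 0.54
```

View pics/top0.png

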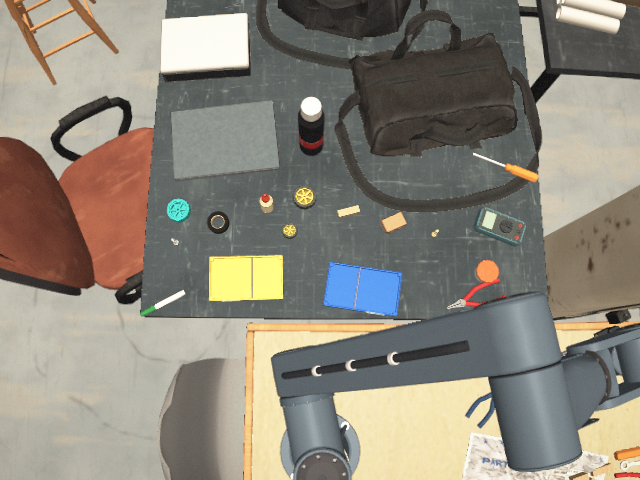

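View pics/side0.png

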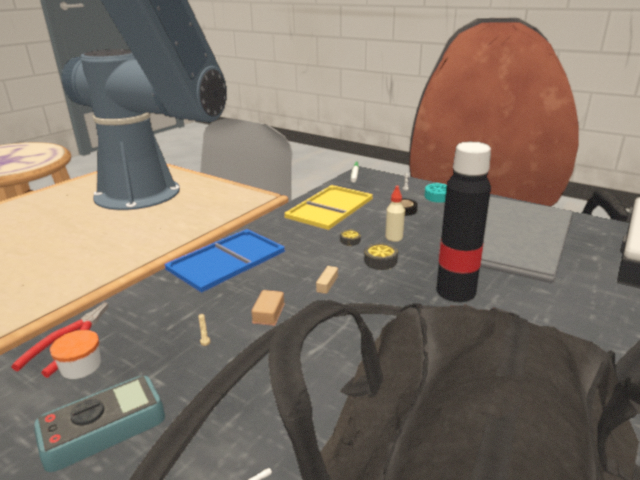

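The top view shows three wheel-like things: a turquoise one at (178,209), a large yellow-hub wheel at (304,197) and a small yellow-hub wheel at (290,230). The larger yellow one at (304,197), about (0.68, 0.045), fits the description. The brass bolt is at (434,233), the cork block at (394,222), the glue at (267,203), and the trays at (246,278) and (363,289). The pine, tape and steel bolt stay. The side view agrees. Next I'll confirm in an enlarged crop and measure precisely.

```bash
cat > h.py <<'E'
import numpy as np,cv2
def ray(c,uv,z):
    "pixels -> world points on the plane at height z"
    uv=np.asarray(uv,float).reshape(-1,1,2)
    n=cv2.undistortPoints(uv,c['mtx'],np.array(c['distortion'])).reshape(-1,2)
    T=c['world_to_cam'];R,t=T[:3,:3],T[:3,3];o=-R.T@t
    d=np.c_[n,np.ones(len(n))]@R
    return o+d*((z-o[2])/d[:,2])[:,None]
def proj(c,p):
    T=c['world_to_cam'];return cv2.projectPoints(np.asarray(p,float).reshape(-1,1,3),cv2.Rodrigues(T[:3,:3])[0],T[:3,3],c['mtx'],np.array(c['distortion']))[0].reshape(-1,2)
def go(o,xyz,yaw):
    "shift (mm) in tool axes and turn about tool z (deg) from state o to TCP xyz and tool-x heading yaw (deg)"
    from scipy.spatial.transform import Rotation as R
    r=R.from_quat(o['tool_rot']);g=R.from_euler('z',yaw,degrees=True)*R.from_euler('x',180,degrees=True)
    return np.round(r.inv().apply(np.array(xyz)-o['position'])*1e3,1),np.round(np.degrees((r.inv()*g).as_rotvec()),1)
E
python3 - <<'E'
from h import *
import pickle
c=pickle.load(open('top0.pkl','rb'));s=pickle.load(open('side0.pkl','rb'))
im=c['img'];hsv=cv2.cvtColor(im,cv2.COLOR_RGB2HSV)
print('cam z',-c['world_to_cam'][:3,:3].T@c['world_to_cam'][:3,3],-s['world_to_cam'][:3,:3].T@s['world_to_cam'][:3,3])
def seg(name,box,lo,hi,z):
    x0,y0,x1,y1=box;m=cv2.inRange(hsv,np.array(lo),np.array(hi));k=np.zeros_like(m);k[y0:y1,x0:x1]=m[y0:y1,x0:x1]
    v,u=np.nonzero(k);p=ray(c,np.c_[u,v],z)[:,:2].astype(np.float32);(cx,cy),(w,h),a=cv2.minAreaRect(p*1000)
    print(name,len(u),'c',round(cx),round(cy),'size',round(w,1),round(h,1),'a',round(a,1),'mean',(p.mean(0)*1000).round(1),'px',u.min(),u.max(),v.min(),v.max())
seg('yellow',(200,245,295,310),(22,150,120),(35,255,255),.012)
seg('blue',(315,255,410,320),(105,130,80),(125,255,255),.012)
seg('block',(378,205,412,238),(5,60,120),(25,255,255),.025)
seg('hubbig',(290,184,318,211),(20,130,120),(35,255,255),.026)
seg('hubsmall',(280,220,300,240),(20,130,120),(35,255,255),.016)
seg('bolt',(428,225,442,240),(10,70,100),(35,255,255),.03)
seg('nozzle',(258,188,276,216),(0,150,90),(8,255,255),.10)
# the black bottle foot from side view
print('bottle foot side',ray(s,[[458,297],[437,290],[480,290]],0).round(3).tolist())
a=cv2.resize(im[180:320,270:450],None,fx=4,fy=4,interpolation=cv2.INTER_CUBIC);b=cv2.resize(im[180:320,165:300],None,fx=4,fy=4,interpolation=cv2.INTER_CUBIC)
cv2.imwrite('pics/cropA.png',a[:,:,::-1]);cv2.imwrite('pics/cropB.png',b[:,:,::-1])
E
```

```text
cam z [0.24977184 0.02351829 1.50632725] [ 1.09727662 -0.71587306  0.50481586]
yellow 124 c 451 203 size 119.6 197.4 a 2.1 mean [480.8 229.9] px 210 282 255 299
blue 3159 c 423 -112 size 200.2 120.4 a 81.7 mean [ 423.4 -112.3] px 323 401 262 315
block 340 c 605 -197 size 41.8 65.5 a 24.8 mean [ 605.3 -197.7] px 380 406 212 233
hubbig 184 c 678 48 size 46.0 44.3 a 0.4 mean [677.4  48.6] px 296 312 188 204
hubsmall 94 c 583 87 size 28.1 30.3 a 0.4 mean [583.9  87.9] px 284 295 225 235
bolt 31 c 576 -310 size 11.6 24.3 a 44.4 mean [ 574.6 -308.9] px 431 438 230 236
nozzle 49 c 651 150 size 19.3 15.8 a 1.5 mean [650.8 149.8] px 262 268 194 201
bottle foot side [[0.85, 0.017, 0.0], [0.811, 0.017, 0.0], [0.873, 0.059, 0.0]]
```

View pics/cropA.png

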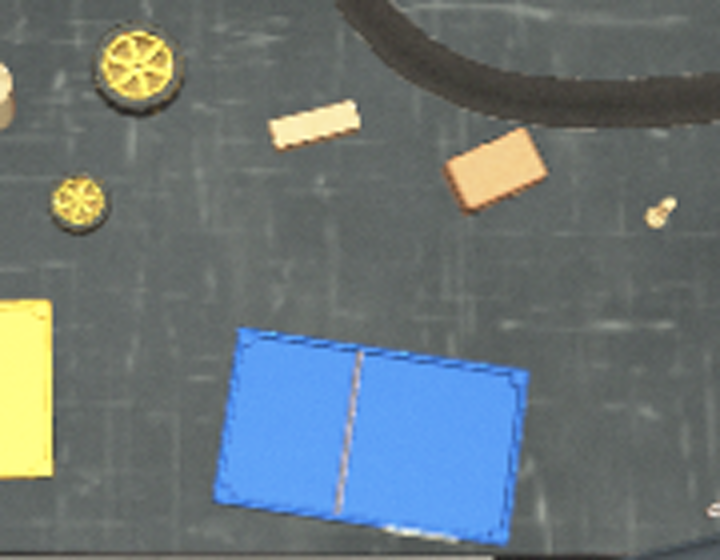

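View pics/cropB.png

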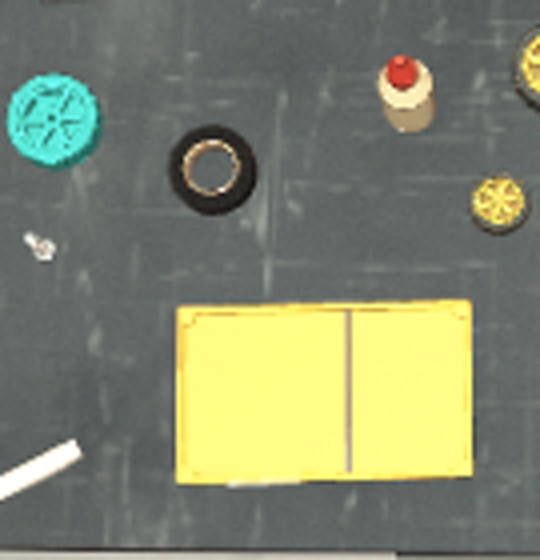

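Crop A confirms the wheel: the larger yellow-hub one at crop (138,66), with the small one at (78,203) left alone. Crop B shows the turquoise one, tape and steel bolt, which stay. The strap of the bag runs close behind the cork block, so I'll check its clearance along with the first move.

```bash
python3 - <<'E'
from h import *
import pickle
from rig import robot
c=pickle.load(open('top0.pkl','rb'));s=pickle.load(open('side0.pkl','rb'))
im=c['img']
print('strap edges z0/z.02',[ (u,v,ray(c,[[u,v]],0)[0,:2].round(3).tolist(),ray(c,[[u,v]],.02)[0,:2].round(3).tolist()) for u,v in((382,203),(392,209.5),(402,211),(410,212))])
for z in(0,.02,.04): print('strap mid in side z',z,proj(s,ray(c,[[382,196],[402,203],[430,204]],z)).round(0).tolist())
# block corners, bolt head/tip both views
for n,k,uv in(('blk near-left','top',(270+445/4,180+168/4)),('far',"top",(270+525/4,180+128/4)),('right','top',(270+547/4,180+172/4))): print(n,ray(c,[uv],.025)[0].round(3))
print('bolt proj top',proj(c,[[.582,-.311,0],[.582,-.311,.05]]).round(1).tolist(),'side',proj(s,[[.582,-.311,0],[.582,-.311,.05]]).round(1).tolist())
S=s['img'];a=cv2.resize(S[230:410,150:400],None,fx=3.2,fy=3.2,interpolation=cv2.INTER_CUBIC)
for p in proj(s,[[.582,-.311,0],[.582,-.311,.05],[.608,-.199,.025],[.678,.048,.026]]): cv2.circle(a,tuple(int(v) for v in (p-[150,230])*3.2),3,(0,255,255),-1)
cv2.imwrite('pics/cropC.png',a[:,:,::-1])
o=robot.get_obs();print(go(o,[.678,.048,.2],90))
E
```

```text
strap edges z0/z.02 [(382, 203, [0.666, -0.171], [0.661, -0.168]), (392, 209.5, [0.648, -0.199], [0.642, -0.196]), (402, 211, [0.644, -0.227], [0.638, -0.224]), (410, 212, [0.641, -0.249], [0.636, -0.246])]
strap mid in side z 0 [[317.0, 319.0], [285.0, 333.0], [249.0, 361.0]]
strap mid in side z 0.02 [[314.0, 307.0], [283.0, 320.0], [247.0, 347.0]]
strap mid in side z 0.04 [[312.0, 295.0], [281.0, 308.0], [246.0, 333.0]]
blk near-left [ 0.605 -0.164  0.025]
far [ 0.634 -0.221  0.025]
right [ 0.603 -0.235  0.025]
bolt proj top [[432.5, 232.7], [436.3, 228.7]] side [[207.4, 342.0], [203.5, 315.2]]
(array([ 646. , -413.7,   44.6]), array([ -0. ,   0. , -67.8]))
```

View pics/cropC.png

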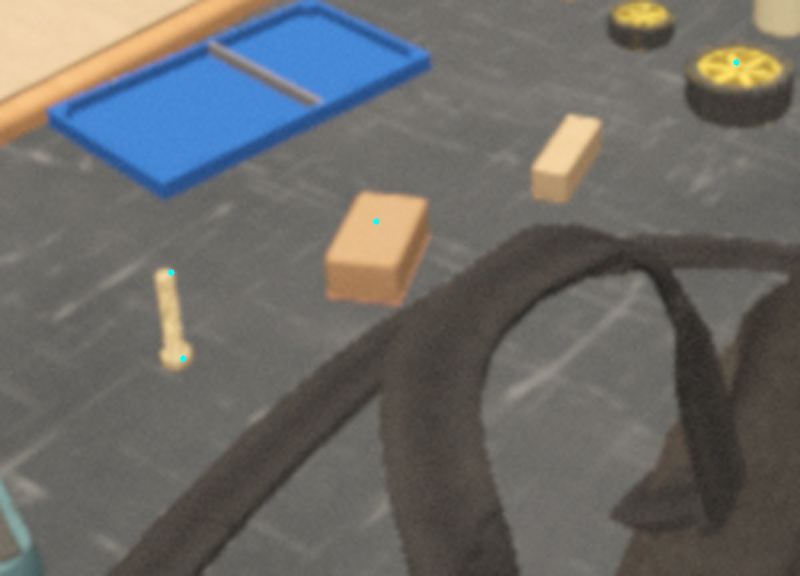

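The side crop confirms the large wheel (mark on its hub) and the block, and puts the bolt's true position 2 px left of my mark, so I'll refine that later. The strap edge is at x≈0.65 behind the block, so I'll grip the block towards its +y end. Now I'll move to above the wheel.

Request:
{"op": "move_arm", "data": {"series": "646 -414 45 0 0 -68;646 -414 45 0 0 -68;646 -414 45 0 0 -68;646 -414 45 0 0 -68;646 -414 45 0 0 -68;646 -414 45 0 0 -68;646 -414 45 0 0 -68;646 -414 45 0 0 -68", "jaw": 1, "newtons": 15}}

```text
time: 1.67
position: [0.4284, -0.3052, 0.2252]
tool_rot: [0.767, 0.641, 0.0, 0.0]
ft_force: [1.0, -1.0, 0.5]
grip_width: 0.0868
grip_force: 0.0
```

```bash
cat > g.py <<'E'
import sys
from h import *
from rig import robot
o=robot.get_obs();print('t',round(o['time'],2),'w',round(float(o['grip_width']),4),'F',np.round(o['ft_force'],1),'pos',o['position'].round(4),'q',np.round(o['q'],2))
a=[float(v) for v in sys.argv[1:]]
for i in range(0,len(a),4): print(*go(o,a[i:i+3],a[i+3]))
E
python3 g.py .678 .048 .2 90
```

```text
t 1.67 w 0.0868 F [ 1.  -1.   0.5] pos [ 0.4284 -0.3052  0.2252] q [-0.83  0.42  1.7   0.    1.02 -0.65]
[391.9 183.   25.2] [  0.    0.  -10.2]
```

Request:
{"op": "move_arm", "data": {"series": "392 183 25 0 0 -10;392 183 25 0 0 -10;392 183 25 0 0 -10;392 183 25 0 0 -10;392 183 25 0 0 -10;392 183 25 0 0 -10;392 183 25 0 0 -10;392 183 25 0 0 -10"}}

```text
time: 2.33
position: [0.6221, -0.0342, 0.2058]
tool_rot: [0.71, 0.704, 0.0, 0.0]
ft_force: [1.4, -0.9, 0.2]
grip_width: 0.0871
grip_force: 0.0
```

```bash
python3 g.py .678 .048 .08 90
```

```text
t 2.33 w 0.0871 F [ 1.4 -0.9  0.2] pos [ 0.6221 -0.0342  0.2058] q [-0.23  0.57  1.48 -0.    1.1  -0.22]
[ 82.7  55.1 125.8] [ 0.   0.  -0.5]
```

Request:
{"op": "move_arm", "data": {"series": "83 55 60 0 0 0;83 55 60 0 0 0;83 55 60 0 0 0;83 55 110 0 0 0;83 55 110 0 0 0;83 55 110 0 0 0;83 55 110 0 0 0;83 55 110 0 0 0"}}

```text
time: 3.0
position: [0.678, 0.0452, 0.0979]
tool_rot: [0.711, 0.703, 0.001, 0.001]
ft_force: [0.2, -0.1, 0.5]
grip_width: 0.0872
grip_force: 0.0
```

```bash
python3 g.py .678 .048 .026 90
```

```text
t 3.0 w 0.0872 F [ 0.2 -0.1  0.5] pos [0.678  0.0452 0.0979] q [-0.1   0.77  1.4  -0.    0.97 -0.09]
[ 2.8 -0.2 71.9] [ 0.2  0.  -0.6]
```

Request:
{"op": "move_arm", "data": {"series": "3 0 40 0 0 0;3 0 71 0 0 0;3 0 71 0 0 0;3 0 71 0 0 0;3 0 71 0 0 0"}}

```text
time: 3.42
position: [0.6781, 0.0484, 0.027]
tool_rot: [0.711, 0.703, 0.001, 0.001]
ft_force: [0.5, 0.4, -0.1]
grip_width: 0.087
grip_force: 0.0
```

Request:
{"op": "move_arm", "data": {"series": "0 0 0 0 0 0;0 0 0 0 0 0;0 0 0 0 0 0;0 0 0 0 0 0;0 0 0 0 0 0;0 0 0 0 0 0;0 0 0 0 0 0;0 0 0 0 0 0", "jaw": 0.3, "newtons": 15}}

```text
time: 4.08
position: [0.6772, 0.0493, 0.0254]
tool_rot: [0.71, 0.704, 0.0, 0.0]
ft_force: [-0.3, 0.1, 5.3]
grip_width: 0.063
grip_force: 15.0
```

```bash
python3 g.py .678 .048 .18 90 .4496 .244 .18 92
```

```text
t 4.08 w 0.063 F [-0.3  0.1  5.3] pos [0.6772 0.0493 0.0254] q [-0.09  0.87  1.42 -0.    0.85 -0.08]
[  -1.3    0.9 -154.6] [ 0.   0.  -0.5]
[ 192.5 -229.3 -154.8] [ 0.   0.  -2.5]
```

Request:
{"op": "move_arm", "data": {"series": "0 0 -40 0 0 0;0 0 -80 0 0 0;0 0 -120 0 0 0;0 0 -155 0 0 0;40 -45 -155 0 0 0;192 -229 -155 0 0 -2;192 -229 -155 0 0 -2;192 -229 -155 0 0 -2"}}

```text
time: 4.75
position: [0.5488, 0.1588, 0.1796]
tool_rot: [0.698, 0.716, -0.0, -0.0]
ft_force: [-0.2, 1.1, -1.4]
grip_width: 0.0631
grip_force: 14.9
```

```bash
python3 g.py .4496 .244 .18 92
```

```text
t 4.75 w 0.0631 F [-0.2  1.1 -1.4] pos [0.5488 0.1588 0.1796] q [0.09 0.54 1.63 0.   0.97 0.06]
[ 87.6 -97.1  -0.3] [-0.  -0.  -0.6]
```

Request:
{"op": "move_arm", "data": {"series": "88 -97 0 0 0 0;88 -97 0 0 0 0;88 -97 0 0 0 0;88 -97 0 0 0 0;88 -97 60 0 0 0;88 -97 100 0 0 0;88 -97 100 0 0 0;88 -97 100 0 0 0"}}

```text
time: 5.42
position: [0.4486, 0.2427, 0.0759]
tool_rot: [0.698, 0.716, -0.004, -0.002]
ft_force: [0.2, 0.1, -0.5]
grip_width: 0.0633
grip_force: 15.0
```

```bash
python3 g.py .4496 .244 .029 92; python3 - <<'E'
from h import *
from rig import robot
c=robot.camera('top');s=robot.camera('side')
v=np.hstack([cv2.resize(c['img'][220:320,190:310],None,fx=3.3,fy=3.6),cv2.resize(s['img'][130:260,250:400],None,fx=2.64,fy=2.77)])
cv2.imwrite('pics/w1.png',v[:,:,::-1])
E
```

```text
t 5.42 w 0.0633 F [ 0.2  0.1 -0.5] pos [0.4486 0.2427 0.0759] q [ 0.28  0.65  1.85 -0.    0.65  0.25]
[ 1.4  1.5 46.9] [-0.5  0.1 -0.5]
```

View pics/w1.png

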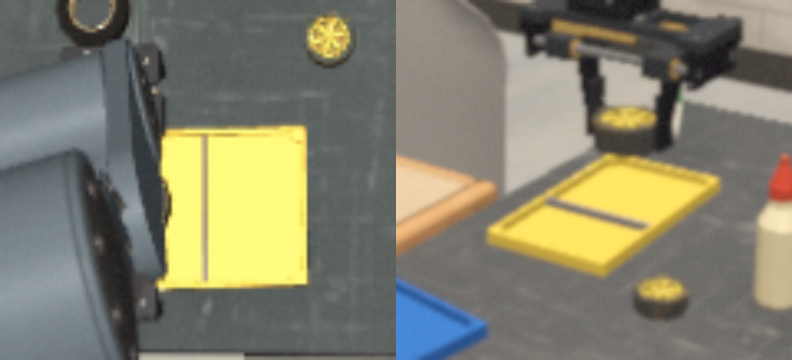

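The wheel hangs level over the wide compartment (left of the divider in the top crop), so I'll lower and release it.

Request:
{"op": "move_arm", "data": {"series": "1 1 25 0 0 0;1 1 46 0 0 0;1 1 46 0 0 0;1 1 46 0 0 0;1 1 46 0 0 0"}}

```text
time: 5.93
position: [0.4536, 0.2449, 0.0354]
tool_rot: [0.698, 0.716, 0.001, 0.001]
ft_force: [0.3, 1.0, -0.1]
grip_width: 0.0633
grip_force: 15.0
```

Request:
{"op": "move_arm", "data": {"series": "0 0 0 0 0 0;0 0 0 0 0 0;0 0 0 0 0 0;0 0 0 0 0 0;0 0 -20 0 0 0;0 0 -60 0 0 0;0 0 -100 0 0 0;0 0 -140 0 0 0", "jaw": 0.84}}

```text
time: 6.6
position: [0.4517, 0.2444, 0.1751]
tool_rot: [0.698, 0.716, -0.001, -0.0]
ft_force: [0.7, 0.6, -0.0]
grip_width: 0.0729
grip_force: 0.0
```

```bash
python3 g.py .579 -.310 .2 90; python3 - <<'E'
from h import *
import pickle
s=pickle.load(open('side0.pkl','rb'));c=pickle.load(open('top0.pkl','rb'))
# refine bolt by least squares over hand-read pixels in both views: side head bottom & tip, top head & tip
from scipy.optimize import least_squares
sp=np.array([[150+176/3.2,230+360/3.2],[150+165/3.2,230+272/3.2]]);tp=np.array([[270+656/4,180+214/4],[270+670/4,180+202/4]])
f=lambda p:np.r_[(proj(s,[[p[0],p[1],.003],[p[0],p[1],.05]])-sp).ravel()*.7,(proj(c,[[p[0],p[1],.003],[p[0],p[1],.05]])-tp).ravel()*2]
r=least_squares(f,[.58,-.31]);print(r.x,r.fun.round(1))
E
```

```text
t 6.6 w 0.0729 F [ 0.7  0.6 -0. ] pos [0.4517 0.2444 0.1751] q [ 0.28  0.48  1.78 -0.    0.88  0.25]
[-557.5  113.1  -24.8] [-0.1  0.   1.5]
[ 0.57859032 -0.31403495] [-0.6 -1.2 -0.8  0.3 -0.4  0.3  0.  -1.1]
```

Request:
{"op": "move_arm", "data": {"series": "-561 113 -25 0 0 0;-561 113 -25 0 0 0;-561 113 -25 0 0 0;-561 113 -25 0 0 0;-561 113 -25 0 0 0;-561 113 -25 0 0 0;-561 113 -25 0 0 0;-561 113 -25 0 0 0", "jaw": 0.6}}

```text
time: 7.27
position: [0.5263, -0.082, 0.1887]
tool_rot: [0.698, 0.716, 0.0, 0.0]
ft_force: [0.9, 0.5, 1.0]
grip_width: 0.0521
grip_force: 0.0
```

```bash
python3 g.py .579 -.314 .11 90
```

```text
t 7.27 w 0.0521 F [0.9 0.5 1. ] pos [ 0.5263 -0.082   0.1887] q [-0.36  0.48  1.72  0.    0.94 -0.39]
[-233.2   46.9   78.7] [ 0.  -0.   1.4]
```

Request:
{"op": "move_arm", "data": {"series": "-233 47 30 0 0 0;-233 47 30 0 0 0;-233 47 30 0 0 0;-233 47 30 0 0 0;-233 47 30 0 0 0;-233 47 60 0 0 0;-233 47 70 0 0 0;-233 47 70 0 0 0"}}

```text
time: 7.93
position: [0.5769, -0.3122, 0.1143]
tool_rot: [0.699, 0.715, -0.0, -0.004]
ft_force: [-0.1, 0.8, -1.0]
grip_width: 0.0521
grip_force: 0.0
```

Request:
{"op": "move_arm", "data": {"series": "0 0 0 0 0 0;0 0 0 0 0 0"}}

```text
time: 8.1
position: [0.5792, -0.3102, 0.1189]
tool_rot: [0.698, 0.716, 0.0, -0.0]
ft_force: [-0.3, 1.2, 0.6]
grip_width: 0.0524
grip_force: 0.0
```

```bash
python3 g.py .579 -.314 .03 90; python3 - <<'E'
from h import *
from rig import robot
c=robot.camera('top');s=robot.camera('side');S=s['img'];o=robot.get_obs()
for p in proj(s,[[.579,-.314,0],[.579,-.314,.05]]): print(p)
a=cv2.resize(S[255:365,150:260],None,fx=4,fy=4,interpolation=cv2.INTER_CUBIC)
b=cv2.resize(c['img'][245:315,200:290],None,fx=4,fy=4)
v=np.zeros((440,800,3),np.uint8);v[:,:440]=a;v[:280,440:]=b
cv2.imwrite('pics/b1.png',v[:,:,::-1])
E
```

```text
t 8.1 w 0.0524 F [-0.3  1.2  0.6] pos [ 0.5792 -0.3102  0.1189] q [-0.66  0.72  1.45  0.    0.98 -0.69]
[-3.8 -0.2 88.9] [-0.  -0.   1.5]
[204.59456235 342.3654028 ]
[200.56526527 315.55532571]
```

View pics/b1.png

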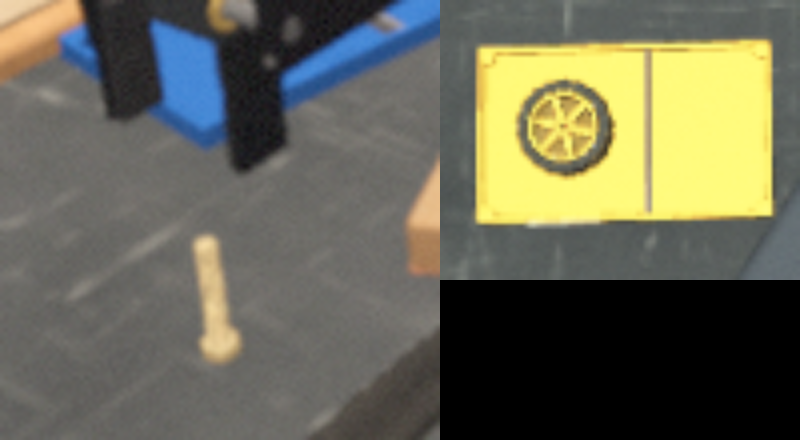

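The wheel lies flat in the yellow tray's wide compartment. The bolt stands at side pixels (201.5,314.5) to (205,342), which agrees with (0.579, -0.314). I'll descend and grip the shank.

Request:
{"op": "move_arm", "data": {"series": "-4 0 40 0 0 0;-4 0 75 0 0 0;-4 0 87 0 0 0;-4 0 87 0 0 0;-4 0 87 0 0 0;-4 0 87 0 0 0"}}

```text
time: 8.7
position: [0.5809, -0.3163, 0.0336]
tool_rot: [0.698, 0.716, 0.0, 0.002]
ft_force: [-0.1, 0.8, 0.7]
grip_width: 0.0523
grip_force: 0.0
```

Request:
{"op": "move_arm", "data": {"series": "0 0 0 0 0 0;0 0 0 0 0 0;0 0 0 0 0 0;0 0 0 0 0 0;0 0 0 0 0 0;0 0 0 0 0 0;0 0 0 0 0 0;0 0 0 0 0 0", "jaw": 0, "newtons": 12}}

```text
time: 9.37
position: [0.5794, -0.3158, 0.0313]
tool_rot: [0.698, 0.716, -0.0, -0.0]
ft_force: [-0.1, 0.4, -0.4]
grip_width: 0.0075
grip_force: 12.0
```

```bash
python3 g.py .579 -.314 .19 90 .453 .146 .19 92; sleep 0; python3 g.py
```

```text
t 9.37 w 0.0075 F [-0.1  0.4 -0.4] pos [ 0.5794 -0.3158  0.0313] q [-0.67  0.85  1.47  0.    0.83 -0.69]
[   1.8   -0.4 -158.7] [-0.  -0.   1.5]
[ 464.9 -114.7 -158.6] [-0.  -0.  -0.5]
t 9.37 w 0.0075 F [-0.1  0.4 -0.4] pos [ 0.5794 -0.3158  0.0313] q [-0.67  0.85  1.47  0.    0.83 -0.69]
```

Request:
{"op": "move_arm", "data": {"series": "0 0 -30 0 0 0;0 0 -70 0 0 0;0 0 -110 0 0 0;0 0 -150 0 0 0;38 -9 -158 0 0 0;465 -115 -158 0 0 0;465 -115 -158 0 0 0;465 -115 -158 0 0 0"}}

```text
time: 10.03
position: [0.5355, -0.1562, 0.1898]
tool_rot: [0.699, 0.716, 0.0, 0.0]
ft_force: [0.5, 0.0, 0.1]
grip_width: 0.0072
grip_force: 12.0
```

```bash
python3 g.py .453 .146 .19 92
```

```text
t 10.03 w 0.0072 F [0.5 0.  0.1] pos [ 0.5355 -0.1562  0.1898] q [-0.48  0.51  1.66  0.    0.97 -0.51]
[ 3.041e+02 -7.520e+01 -3.000e-01] [ 0.   0.  -0.6]
```

Request:
{"op": "move_arm", "data": {"series": "304 -75 0 0 0 0;304 -75 0 0 0 0;304 -75 0 0 0 0;304 -75 0 0 0 0;304 -75 0 0 0 0;304 -75 0 0 0 0;304 -75 0 0 0 0;304 -75 0 0 0 0"}}

```text
time: 10.7
position: [0.4512, 0.1479, 0.1894]
tool_rot: [0.697, 0.717, -0.0, -0.001]
ft_force: [-0.2, -0.6, -1.2]
grip_width: 0.0073
grip_force: 12.0
```

Request:
{"op": "move_arm", "data": {"series": "0 0 30 0 0 0;0 0 70 0 0 0;0 0 110 0 0 0;0 0 130 0 0 0;0 0 130 0 0 0;0 0 130 0 0 0;0 0 130 0 0 0"}}

```text
time: 11.28
position: [0.4544, 0.1445, 0.0603]
tool_rot: [0.698, 0.716, 0.001, 0.001]
ft_force: [0.2, -0.3, -0.5]
grip_width: 0.0071
grip_force: 12.0
```

```bash
python3 g.py .453 .146 .035 92;python3 - <<'E'
from h import *
from rig import robot
s=robot.camera('side');S=s['img']
a=cv2.resize(S[150:260,270:390],None,fx=5,fy=5,interpolation=cv2.INTER_CUBIC)
cv2.imwrite('pics/b2.png',a[:,:,::-1])
E
```

```text
t 11.28 w 0.0071 F [ 0.2 -0.3 -0.5] pos [0.4544 0.1445 0.0603] q [0.07 0.66 1.94 0.   0.54 0.05]
[ 1.5 -1.5 25.3] [ 0.1 -0.  -0.5]
```

View pics/b2.png

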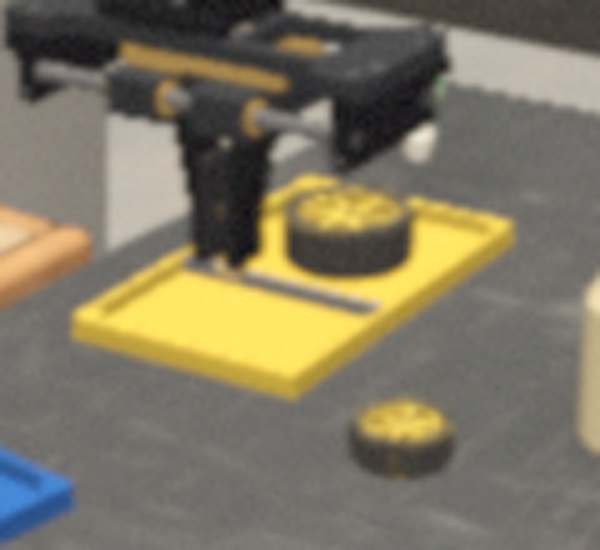

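The bolt is held upright over the narrow compartment, with its head just showing below the fingertips at (230,262). I'll lower it gently and watch for contact.

Request:
{"op": "move_arm", "data": {"series": "1 -1 12 0 0 0;1 -1 22 0 0 0;1 -1 22 0 0 0;1 -1 22 0 0 0;1 -1 22 0 0 0;1 -1 22 0 0 0"}}

```text
time: 11.83
position: [0.453, 0.1454, 0.0379]
tool_rot: [0.698, 0.716, 0.0, 0.0]
ft_force: [1.4, 0.3, 0.6]
grip_width: 0.0072
grip_force: 12.0
```

Request:
{"op": "move_arm", "data": {"series": "0 0 1 0 0 0;0 0 2 0 0 0;0 0 2 0 0 0;0 0 2 0 0 0"}}

```text
time: 12.17
position: [0.4525, 0.1455, 0.0353]
tool_rot: [0.698, 0.716, -0.0, -0.0]
ft_force: [0.6, 0.1, -0.7]
grip_width: 0.0074
grip_force: 12.0
```

Request:
{"op": "move_arm", "data": {"series": "0 0 1 0 0 0;0 0 1 0 0 0;0 0 1 0 0 0"}}

```text
time: 12.42
position: [0.4525, 0.1455, 0.0343]
tool_rot: [0.698, 0.716, -0.0, -0.0]
ft_force: [-0.2, 0.0, 0.3]
grip_width: 0.0073
grip_force: 12.0
```

Request:
{"op": "move_arm", "data": {"series": "0 0 1 0 0 0;0 0 1 0 0 0;0 0 1 0 0 0"}}

```text
time: 12.67
position: [0.4526, 0.1455, 0.034]
tool_rot: [0.698, 0.716, 0.0, 0.0]
ft_force: [-0.7, -1.0, 6.7]
grip_width: 0.0073
grip_force: 12.0
```

Contact with the tray floor (6.7 N). Releasing.

Request:
{"op": "move_arm", "data": {"series": "0 0 0 0 0 0;0 0 0 0 0 0;0 0 0 0 0 0;0 0 0 0 0 0;0 0 0 0 0 0;0 0 -25 0 0 0;0 0 -65 0 0 0;0 0 -105 0 0 0", "jaw": 0.5}}

```text
time: 13.33
position: [0.4513, 0.1453, 0.1383]
tool_rot: [0.698, 0.716, -0.002, -0.002]
ft_force: [1.1, 0.1, 0.3]
grip_width: 0.0424
grip_force: 0.0
```

```bash
python3 g.py .603 -.188 .18 115; python3 - <<'E'
from h import *
import pickle
from scipy.optimize import least_squares
s=pickle.load(open('side0.pkl','rb'));c=pickle.load(open('top0.pkl','rb'))
# block: top-face corners read in the two crops, order left(+y near), far... matched by model
b=np.array([[-19,31.5],[19,31.5],[19,-31.5],[-19,-31.5]])/1000
P=lambda p:np.c_[b@np.array([[np.cos(p[2]),np.sin(p[2])],[-np.sin(p[2]),np.cos(p[2])]])+p[:2],np.full(4,.025)]
print(proj(c,P([.608,-.199,.44])).round(1).tolist());print(proj(s,P([.608,-.199,.44])).round(1).tolist())
tp=np.array([[270+445/4,180+167/4],None or [270+526/4,180+128/4],[270+547/4,180+172/4]])
sp=np.array([[150+363/3.2,230+193/3.2],[150+429/3.2,230+200/3.2],[150+395/3.2,230+252/3.2],[150+327/3.2,230+247/3.2]])
f=lambda p:np.r_[(proj(c,P(p))[[0,2]]-tp[:2]).ravel()*1.5,(proj(s,P(p))-sp).ravel()]
r=least_squares(f,[.608,-.199,.44]);print(r.x,np.degrees(r.x[2]),r.fun.round(1))
E
```

```text
t 13.33 w 0.0424 F [1.1 0.1 0.3] pos [0.4513 0.1453 0.1383] q [0.08 0.5  1.9  0.   0.74 0.05]
[-337.   143.1  -42.3] [ -0.3  -0.  -23.6]
[[386.6, 232.0], [380.5, 219.7], [400.8, 210.5], [407.0, 222.6]]
[[261.8, 287.8], [283.5, 289.6], [273.7, 311.4], [250.6, 309.3]]
[ 0.61302412 -0.19718209  0.24523411] 14.050879676771684 [ 3.9 10.2  1.  -2.5  5.5 -2.8  5.2 -0.7 -1.   3.9 -1.1  0.7]
```

Request:
{"op": "move_arm", "data": {"series": "-337 143 -42 0 0 -24;-337 143 -42 0 0 -24;-337 143 -42 0 0 -24;-337 143 -42 0 0 -24;-337 143 -42 0 0 -24;-337 143 -42 0 0 -24;-337 143 -42 0 0 -24;-337 143 -42 0 0 -24", "jaw": 0.62}}

```text
time: 14.0
position: [0.5848, -0.1468, 0.1749]
tool_rot: [0.534, 0.845, 0.0, -0.0]
ft_force: [0.8, -0.1, -0.3]
grip_width: 0.0539
grip_force: 0.0
```

```bash
python3 g.py .602 -.189 .10 115
```

```text
t 14.0 w 0.0539 F [ 0.8 -0.1 -0.3] pos [ 0.5848 -0.1468  0.1749] q [-0.43  0.58  1.55  0.    1.   -0.88]
[-45.6  -2.5  74.9] [-0.  -0.   0.4]
```

Request:
{"op": "move_arm", "data": {"series": "-45 -2 0 0 0 0;-45 -2 0 0 0 0;-45 -2 40 0 0 0;-45 -2 75 0 0 0;-45 -2 75 0 0 0;-45 -2 75 0 0 0;-45 -2 75 0 0 0"}}

```text
time: 14.58
position: [0.6028, -0.1864, 0.101]
tool_rot: [0.534, 0.846, 0.0, 0.001]
ft_force: [0.2, -0.2, -0.1]
grip_width: 0.054
grip_force: 0.0
```

```bash
python3 g.py .602 -.189 .030 115;python3 - <<'E'
from h import *
from rig import robot
s=robot.camera('side');S=s['img'];c=robot.camera('top');o=robot.get_obs()
a=cv2.resize(S[230:340,220:340],None,fx=3.4,fy=4,interpolation=cv2.INTER_CUBIC)
b=cv2.resize(c['img'][245:315,200:290],None,fx=4,fy=4)
v=np.zeros((440,768,3),np.uint8);v[:,:408]=a;v[:280,408:]=b
cv2.imwrite('pics/k1.png',v[:,:,::-1])
E
```

```text
t 14.58 w 0.054 F [ 0.2 -0.2 -0.1] pos [ 0.6028 -0.1864  0.101 ] q [-0.48  0.72  1.53  0.    0.9  -0.92]
[-1.9 -1.9 71. ] [0.  0.1 0.5]
```

View pics/k1.png

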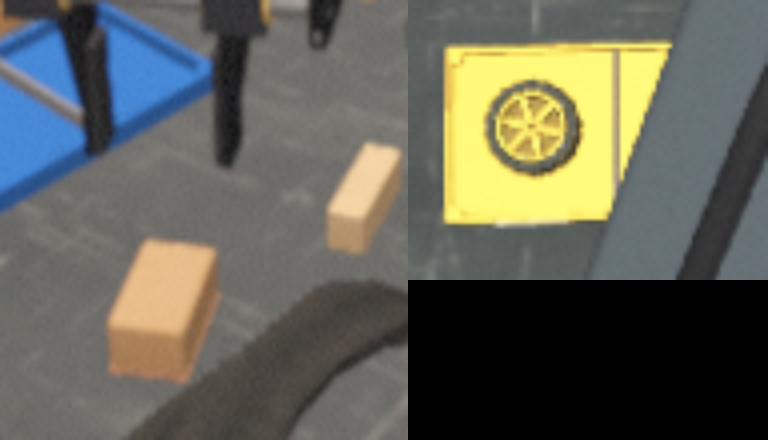

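The fingers straddle the block with room to the strap. The bolt is hidden by the arm and I'll check it later. Descending and gripping.

Request:
{"op": "move_arm", "data": {"series": "-2 -2 35 0 0 0;-2 -2 60 0 0 0;-2 -2 71 0 0 0;-2 -2 71 0 0 0;-2 -2 71 0 0 0;-2 -2 71 0 0 0"}}

```text
time: 15.18
position: [0.6026, -0.1896, 0.0309]
tool_rot: [0.534, 0.846, 0.0, 0.002]
ft_force: [-0.9, 0.5, 0.7]
grip_width: 0.0541
grip_force: 0.0
```

Request:
{"op": "move_arm", "data": {"series": "0 0 0 0 0 0;0 0 0 0 0 0;0 0 0 0 0 0;0 0 0 0 0 0;0 0 0 0 0 0;0 0 0 0 0 0", "jaw": 0.1, "newtons": 18}}

```text
time: 15.68
position: [0.6018, -0.1892, 0.0299]
tool_rot: [0.534, 0.846, 0.0, 0.001]
ft_force: [-0.8, 0.2, 5.0]
grip_width: 0.0377
grip_force: 18.0
```

```bash
python3 g.py .602 -.189 .16 115 .419 -.142 .16 82
```

```text
t 15.68 w 0.0377 F [-0.8  0.2  5. ] pos [ 0.6018 -0.1892  0.0299] q [-0.48  0.82  1.55  0.    0.77 -0.93]
[  -0.     0.4 -130.1] [0.1 0.1 0.5]
[ 121.1 -144.6 -130.4] [ 0.1  0.  33.5]
```

Request:
{"op": "move_arm", "data": {"series": "0 0 -30 0 0 0;0 0 -70 0 0 0;0 0 -100 0 0 0;0 0 -110 0 0 0;121 -145 -110 0 0 33;121 -145 -110 0 0 33;121 -145 -110 0 0 33;121 -145 -110 0 0 33"}}

```text
time: 16.35
position: [0.4375, -0.1466, 0.1385]
tool_rot: [0.728, 0.685, -0.0, -0.001]
ft_force: [-0.0, -1.0, -2.0]
grip_width: 0.038
grip_force: 18.0
```

```bash
python3 g.py .419 -.142 .14 82
```

```text
t 16.35 w 0.038 F [-0. -1. -2.] pos [ 0.4375 -0.1466  0.1385] q [-0.57  0.49  1.94 -0.    0.72 -0.5 ]
[  3.5 -18.8  -1.5] [-0.1 -0.   4.5]
```

Request:
{"op": "move_arm", "data": {"series": "3 -19 0 0 0 4;3 -19 0 0 0 4;3 -19 0 0 0 4;3 -19 40 0 0 4;3 -19 70 0 0 4;3 -19 70 0 0 4;3 -19 70 0 0 4;3 -19 70 0 0 4"}}

```text
time: 17.02
position: [0.4224, -0.1443, 0.0694]
tool_rot: [0.75, 0.662, 0.0, 0.001]
ft_force: [-0.5, 0.5, -0.2]
grip_width: 0.0381
grip_force: 18.0
```

```bash
python3 g.py .419 -.142 .034 82;python3 - <<'E'
from h import *
from rig import robot
s=robot.camera('side');S=s['img']
a=cv2.resize(S[160:300,160:390],None,fx=3.4,fy=3.4,interpolation=cv2.INTER_CUBIC)
cv2.imwrite('pics/k2.png',a[:,:,::-1])
E
```

```text
t 17.02 w 0.0381 F [-0.5  0.5 -0.2] pos [ 0.4224 -0.1443  0.0694] q [-0.58  0.62  2.02  0.    0.5  -0.46]
[ 1.8 -3.7 35.4] [0.1 0.  0.8]
```

View pics/k2.png

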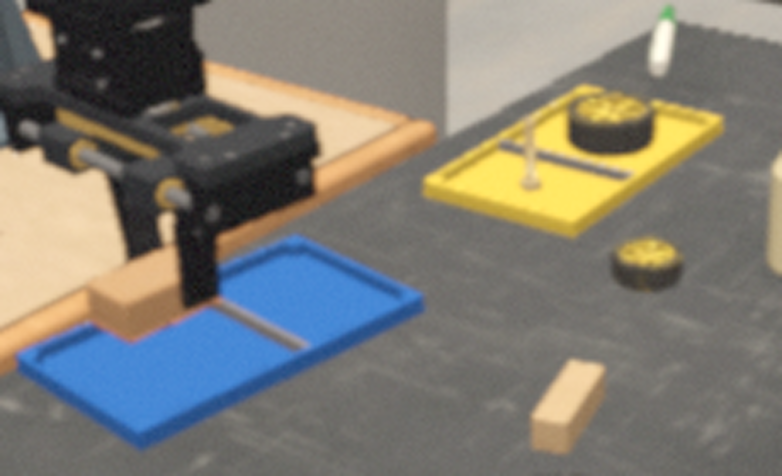

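The bolt stands at (530,150) in the yellow tray's narrow compartment. The cork block is held over the blue tray's wide compartment, left of the divider. Lowering it.

Request:
{"op": "move_arm", "data": {"series": "2 -4 20 0 0 0;2 -4 34 0 0 0;2 -4 34 0 0 0;2 -4 34 0 0 0;2 -4 34 0 0 0;2 -4 34 0 0 0"}}

```text
time: 17.57
position: [0.4182, -0.1417, 0.0363]
tool_rot: [0.75, 0.661, 0.0, 0.002]
ft_force: [-0.1, -0.6, -0.9]
grip_width: 0.0379
grip_force: 18.0
```

Request:
{"op": "move_arm", "data": {"series": "0 0 1 0 0 0;0 0 1 0 0 0;0 0 1 0 0 0;0 0 1 0 0 0"}}

```text
time: 17.9
position: [0.4173, -0.1411, 0.0341]
tool_rot: [0.75, 0.661, 0.0, 0.0]
ft_force: [-0.1, 0.1, -0.5]
grip_width: 0.0376
grip_force: 18.0
```

Request:
{"op": "move_arm", "data": {"series": "0 0 1 0 0 0;0 0 1 0 0 0;0 0 1 0 0 0"}}

```text
time: 18.15
position: [0.4173, -0.1411, 0.0329]
tool_rot: [0.75, 0.661, 0.0, 0.0]
ft_force: [-0.0, 0.1, 0.4]
grip_width: 0.0379
grip_force: 18.0
```

Request:
{"op": "move_arm", "data": {"series": "0 0 0 0 0 0;0 0 0 0 0 0;0 0 0 0 0 0;0 0 0 0 0 0;0 0 -30 0 0 0;0 0 -70 0 0 0;0 0 -110 0 0 0;0 0 -150 0 0 0", "jaw": 0.6}}

```text
time: 18.82
position: [0.4165, -0.1406, 0.1842]
tool_rot: [0.75, 0.661, -0.0, -0.001]
ft_force: [0.6, -1.0, -1.2]
grip_width: 0.0524
grip_force: 0.0
```

```bash
python3 g.py .651 .150 .24 82; python3 - <<'E'
from h import *
import pickle
s=pickle.load(open('side0.pkl','rb'));c=pickle.load(open('top0.pkl','rb'))
print(proj(s,[[.651,.15,z] for z in(0,.088,.118)]).round(1).tolist(),proj(c,[[.651,.15,z] for z in(0,.088,.118)]).round(1).tolist())
H=cv2.cvtColor(s['img'],cv2.COLOR_RGB2HSV)
m=np.zeros((480,640),bool);k=cv2.inRange(H,np.array([15,30,120]),np.array([35,255,255]))>0;m[195:245,380:410]=k[195:245,380:410]
for r in(212,218,224,230,236): u=np.nonzero(m[r])[0];print(r,u.min(),u.max())
H=cv2.cvtColor(s['img'],cv2.COLOR_RGB2HSV);k=cv2.inRange(H,np.array([0,150,90]),np.array([8,255,255]))
v,u=np.nonzero(k[180:210,380:415]);print('nozzle side',u.mean()+380,v.min()+180)
E
```

```text
t 18.82 w 0.0524 F [ 0.6 -1.  -1.2] pos [ 0.4165 -0.1406  0.1842] q [-0.58  0.38  1.95  0.    0.82 -0.46]
[317.8 196.1 -55.9] [-0.1 -0.1  0.8]
[[392.8, 237.5], [394.8, 198.9], [395.5, 185.1]] [[267.8, 207.4], [265.2, 198.8], [264.3, 195.7]]
212 386 404
218 386 404
224 385 404
230 385 403
236 385 403
nozzle side 396.1509433962264 187
```

Request:
{"op": "move_arm", "data": {"series": "320 196 -40 0 0 0;320 196 -40 0 0 0;320 196 -40 0 0 0;320 196 -40 0 0 0;320 196 -40 0 0 0;320 196 -40 0 0 0;320 196 -40 0 0 0;320 196 -40 0 0 0", "jaw": 0.75}}

```text
time: 19.48
position: [0.6248, 0.1197, 0.2183]
tool_rot: [0.75, 0.662, -0.0, -0.0]
ft_force: [0.2, -0.9, 0.3]
grip_width: 0.0653
grip_force: 0.0
```

```bash
python3 g.py .6525 .1505 .2 82
```

```text
t 19.48 w 0.0653 F [ 0.2 -0.9  0.3] pos [0.6248 0.1197 0.2183] q [ 0.01  0.57  1.43 -0.    1.14  0.14]
[34.  23.6 18.3] [-0.   0.   0.8]
```

Request:
{"op": "move_arm", "data": {"series": "34 24 10 0 0 0;34 24 18 0 0 0;34 24 18 0 0 0;34 24 18 0 0 0;34 24 18 0 0 0;34 24 18 0 0 0"}}

```text
time: 19.98
position: [0.6518, 0.147, 0.2007]
tool_rot: [0.751, 0.661, -0.0, -0.0]
ft_force: [0.2, -0.9, 0.4]
grip_width: 0.0654
grip_force: 0.0
```

```bash
python3 g.py .6525 .1505 .080 82;python3 - <<'E'
from h import *
from rig import robot
s=robot.camera('side');S=s['img'];c=robot.camera('top')
a=cv2.resize(S[130:260,340:450],None,fx=3.6,fy=3.6,interpolation=cv2.INTER_CUBIC)
b=cv2.resize(c['img'][250:330,310:420],None,fx=3.6,fy=3.6)
v=np.zeros((468,792,3),np.uint8);v[:,:396]=a;v[:288,396:]=b
cv2.imwrite('pics/g1.png',v[:,:,::-1])
E
```

```text
t 19.98 w 0.0654 F [ 0.2 -0.9  0.4] pos [0.6518 0.147  0.2007] q [ 0.06  0.63  1.36 -0.    1.15  0.18]
[  3.6   0.3 120.7] [-0.   0.   0.7]
```

View pics/g1.png

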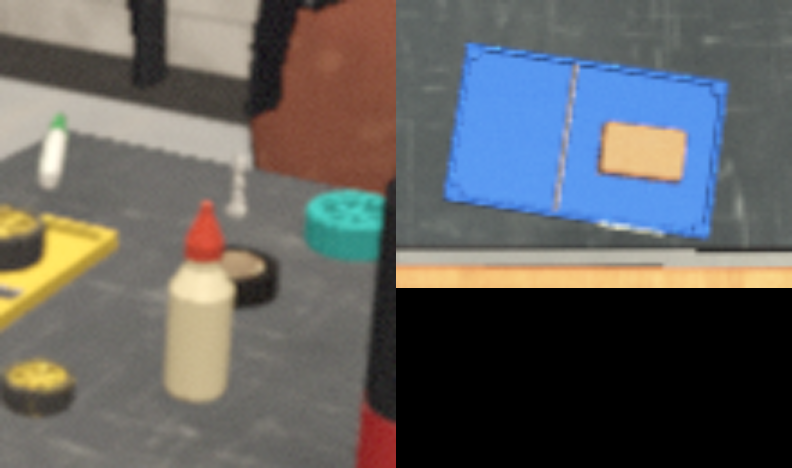

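The block lies flat in the blue tray's wide compartment, and the fingers are centred over the glue bottle (fingers at 150 and 270, nozzle at 207). Descending and gripping.

Request:
{"op": "move_arm", "data": {"series": "3 0 30 0 0 0;3 0 65 0 0 0;3 0 95 0 0 0;3 0 115 0 0 0;3 0 120 0 0 0;3 0 120 0 0 0;3 0 120 0 0 0;3 0 120 0 0 0"}}

```text
time: 20.75
position: [0.6544, 0.1512, 0.0825]
tool_rot: [0.75, 0.661, 0.002, 0.001]
ft_force: [0.4, 0.2, 0.1]
grip_width: 0.0656
grip_force: 0.0
```

Request:
{"op": "move_arm", "data": {"series": "0 0 0 0 0 0;0 0 0 0 0 0;0 0 0 0 0 0;0 0 0 0 0 0;0 0 0 0 0 0;0 0 0 0 0 0;0 0 0 0 0 0", "jaw": 0.1, "newtons": 18}}

```text
time: 21.33
position: [0.653, 0.1514, 0.0804]
tool_rot: [0.75, 0.661, 0.0, 0.0]
ft_force: [-1.0, 0.4, 0.8]
grip_width: 0.0342
grip_force: 18.0
```

```bash
python3 g.py .6525 .1505 .2 82 .4317 -.0556 .2 82
```

```text
t 21.33 w 0.0342 F [-1.   0.4  0.8] pos [0.653  0.1514 0.0804] q [0.06 0.79 1.43 0.   0.93 0.19]
[  -1.    -0.3 -119.6] [ 0.  -0.   0.8]
[-233.1 -193.6 -119.6] [ 0.  -0.   0.8]
```

Request:
{"op": "move_arm", "data": {"series": "0 0 -25 0 0 0;0 0 -60 0 0 0;0 0 -95 0 0 0;0 0 -115 0 0 0;-20 -16 -120 0 0 0;-50 -41 -120 0 0 0;-233 -194 -120 0 0 0;-233 -194 -120 0 0 0"}}

```text
time: 22.0
position: [0.5435, 0.0496, 0.2004]
tool_rot: [0.75, 0.662, 0.0, 0.0]
ft_force: [-0.5, -1.2, -1.4]
grip_width: 0.0344
grip_force: 18.0
```

```bash
python3 g.py .4317 -.0556 .2 82
```

```text
t 22.0 w 0.0344 F [-0.5 -1.2 -1.4] pos [0.5435 0.0496 0.2004] q [-0.11  0.48  1.68 -0.    0.98  0.01]
[-118.2  -97.9    0.3] [0.  0.  0.9]
```

Request:
{"op": "move_arm", "data": {"series": "-118 -98 0 0 0 0;-118 -98 0 0 0 0;-118 -98 0 0 0 0;-118 -98 0 0 0 0;-118 -98 0 0 0 0;-118 -98 35 0 0 0;-118 -98 70 0 0 0;-118 -98 90 0 0 0"}}

```text
time: 22.67
position: [0.4327, -0.0546, 0.1086]
tool_rot: [0.75, 0.661, -0.0, -0.0]
ft_force: [-0.4, 0.6, -0.1]
grip_width: 0.0344
grip_force: 18.0
```

Request:
{"op": "move_arm", "data": {"series": "0 0 0 0 0 0;0 0 0 0 0 0;0 0 0 0 0 0"}}

```text
time: 22.92
position: [0.4339, -0.0547, 0.111]
tool_rot: [0.75, 0.662, 0.0, 0.001]
ft_force: [0.3, -0.3, 0.6]
grip_width: 0.0345
grip_force: 18.0
```

```bash
python3 g.py .4317 -.0556 .0834 82;python3 - <<'E'
from h import *
from rig import robot
s=robot.camera('side');S=s['img']
a=cv2.resize(S[130:300,150:350],None,fx=3.4,fy=3.4,interpolation=cv2.INTER_CUBIC)
cv2.imwrite('pics/g2.png',a[:,:,::-1])
E
```

```text
t 22.92 w 0.0345 F [ 0.3 -0.3  0.6] pos [ 0.4339 -0.0547  0.111 ] q [-0.38  0.53  2.02  0.    0.6  -0.26]
[-1.2 -2.1 27.6] [0.1 0.  0.8]
```

View pics/g2.png

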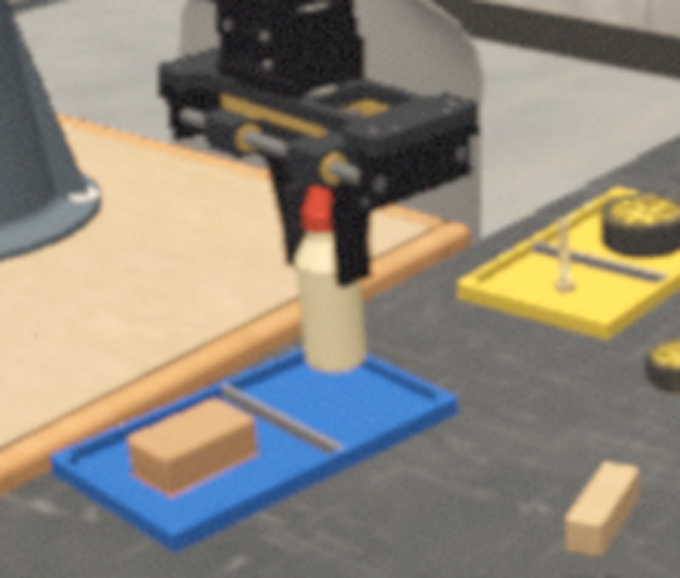

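The bottle is held upright over the blue tray's narrow compartment. I'll lower it gently.

Request:
{"op": "move_arm", "data": {"series": "-1 -2 12 0 0 0;-1 -2 24 0 0 0;-1 -2 25 0 0 0;-1 -2 25 0 0 0;-1 -2 25 0 0 0;-1 -2 25 0 0 0"}}

```text
time: 23.47
position: [0.4315, -0.0556, 0.0862]
tool_rot: [0.75, 0.661, 0.001, 0.001]
ft_force: [-0.3, 0.9, -0.7]
grip_width: 0.0346
grip_force: 18.0
```

Request:
{"op": "move_arm", "data": {"series": "0 0 1 0 0 0;0 0 1 0 0 0;0 0 1 0 0 0;0 0 1 0 0 0"}}

```text
time: 23.8
position: [0.4308, -0.0554, 0.0844]
tool_rot: [0.75, 0.661, 0.0, 0.0]
ft_force: [0.5, 0.2, -0.5]
grip_width: 0.0341
grip_force: 18.0
```

Request:
{"op": "move_arm", "data": {"series": "0 0 1 0 0 0;0 0 1 0 0 0;0 0 1 0 0 0;0 0 1 0 0 0"}}

```text
time: 24.13
position: [0.4309, -0.0554, 0.0833]
tool_rot: [0.75, 0.661, 0.0, 0.0]
ft_force: [0.3, -0.4, 2.6]
grip_width: 0.0337
grip_force: 18.0
```

Contact (2.6 N). Releasing and rising straight up.

Request:
{"op": "move_arm", "data": {"series": "0 0 0 0 0 0;0 0 0 0 0 0;0 0 0 0 0 0;0 0 0 0 0 0;0 0 0 0 0 0;0 0 -30 0 0 0;0 0 -70 0 0 0;0 0 -110 0 0 0", "jaw": 0.75}}

```text
time: 24.8
position: [0.4296, -0.055, 0.1935]
tool_rot: [0.75, 0.661, -0.001, -0.002]
ft_force: [1.6, -1.3, -0.8]
grip_width: 0.065
grip_force: 0.0
```

Request:
{"op": "move_arm", "data": {"series": "0 0 -40 0 0 0;-40 0 -60 0 0 0;-80 0 -60 0 0 0;-120 0 -60 0 0 0;-160 0 -60 0 0 0;-200 0 -60 0 0 0;-240 0 -60 0 0 0;-240 0 -60 0 0 0"}}

```text
time: 25.47
position: [0.4009, -0.3015, 0.2537]
tool_rot: [0.752, 0.659, -0.001, 0.003]
ft_force: [1.6, -0.5, 0.5]
grip_width: 0.0652
grip_force: 0.0
```

```bash
python3 g.py;python3 - <<'E'
from h import *
from rig import robot
s=robot.camera('side');c=robot.camera('top')
for t in 'wheel brass_bolt sanding_block glue steel_bolt tape pine_block'.split():
    print(t,[[round(float(v),3) for v in d['xyz']]+[round(d['p'],2)] for d in robot.tip_of(c,t)[:3]])
a=cv2.resize(s['img'][130:330,150:450],None,fx=2.66,fy=2.66,interpolation=cv2.INTER_CUBIC)
cv2.imwrite('pics/end.png',a[:,:,::-1])
E
```

```text
t 25.47 w 0.0652 F [ 1.6 -0.5  0.5] pos [ 0.4009 -0.3015  0.2537] q [-0.87  0.35  1.73 -0.    1.06 -0.73]
wheel [[0.46, 0.245, 0.001, 0.83], [0.64, 0.397, 0.001, 0.76], [0.584, 0.088, 0.001, 0.47]]
brass_bolt [[0.454, 0.15, -0.0, 0.52]]
sanding_block [[0.41, -0.153, 0.002, 0.66]]
glue []
steel_bolt [[0.55, 0.402, -0.004, 0.59], [0.455, 0.153, 0.002, 0.48]]
tape [[0.602, 0.281, -0.004, 0.77]]
pine_block []
```

View pics/end.png

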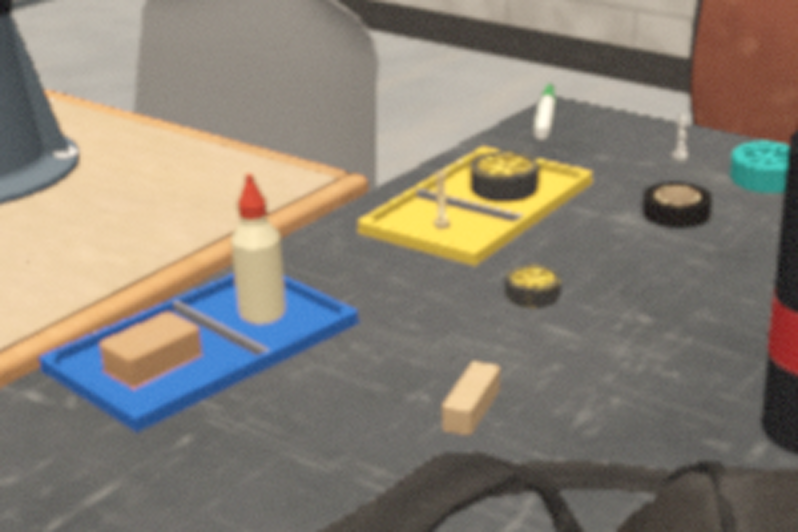

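All four items are in place: wheel (504,175), bolt (441,200), block (152,348) and bottle (259,265). The pine block, tape, steel bolt and other wheels haven't moved. Handing in.

```bash
python3 -c "
from rig import robot
print(robot.hand_in())"
```

```text
the job is handed in; nothing more can be done
None
```

I made up both kits and handed the job in at about 25.5 s; the last picture showed all four pieces in their compartments (wheel and brass bolt in the yellow tray, cork block and glue bottle in the blue) and everything else left in place.

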